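# Roll a reagent bottle onto the label reader's read line

## Robot

A 6-joint arm with a two-finger parallel gripper is mounted at the origin on the work surface; the furniture and walls round the work are solid. World frame = base frame: x ahead of the robot, y to its left, z up, the work surface at z = 0. Lengths are in mm, angles in rad, forces in N, time in s.
With the tool pointing down it reaches from about 350 to 775 mm from the base axis. Payload 7.3 kg.
Tool frame: the origin (TCP) lies midway between the tips of the shut fingers; the grasp point (between the pads) lies 19 mm behind it; z points along the fingers, y is the line along which they close (so a half turn about z gives the same grasp; the last joint's range is limited). The gripper opens to 92 mm and grips with 3 to 60 N. Pads are 19 mm wide; open, the fingers measure 130 mm over their backs; the gripper's body (75 mm by 190 mm) begins 47 mm behind the grasp point.
Start: joints at [1.203, 0.342, 1.524, -0, 1.275, -0.146], TCP at [115.476, 512.162, 226.741] pointing down, gripper open.
Joint ranges: [-2.53, 2.53], [-0.77, 2.02], [0.04, 2.7], [-1, 4.14], [0.28, 2.66], [-3.11, 3.11]. Speed limits (rad/s): [2.57, 2.57, 3.14, 3.14, 3.14, 3.14].

## Interface

Orientations are given as [roll, pitch, yaw] about the fixed x, y, z axes, in that order (R = Rz(yaw) Ry(pitch) Rx(roll)).
In Python, from plant import bot gives the robot as it stands.
- The arm moves only by the tool jog_arm, never from a script. Its arguments are lists of equal length, an entry for each row: "dp": the shift along the tool's x, y, z in m, a list of three; "twist": the turn about the tool's z in degrees. A call has 1 to 10 rows; each row shifts and turns the commanded pose from where the row before left it, along the tool's axes as they then stand; what a row does not reach is not made up. A row lasts 1/8 s, in which the tool goes at most 62.5 mm and 10.7 degrees, less where a joint would pass 70% of its speed; a pose out of reach is approached as far as the arm can. A call is refused whole if a number of a shift passes 0.0625 or a number of a turn 10.7, either way. A call with a gripper value outside its range is refused whole. "jaw" is the finger opening in m, from 0 to 0.0918, set as the call begins (left out, the last holds). The fingers move at their own pace and stop on an object; the grip force is fixed at half the most. Time passes only in rows, so rows that do not move let the fingers close. It gives the time, the measured TCP pose, the force, the opening and the grip force at its end, in the units of the state.
- bot.get_obs(): the state, without advancing time (a new reading comes with each control period).
- bot.capture(name): name is "scene" or "top" or "wrist"; returns the picture (480x640x3 uint8, blue, green, red); there is no depth.
- bot.camera_params(name): a dict with "fx", "fy", "cx", "cy" (pixels), "R" (3x3) and "t" (3): a world point X has camera coordinates R X + t. Camera axes: x right, y down, z forward; pixel columns grow to the right and rows downward; lengths in mm; the calibration is good to about 2 mm. The wrist camera is an equidistant fisheye: a pixel r from the principal point sees the ray r / f radians off the axis. A picture is of the moment at which its call begins: read the wrist's pose just before it. camera_params takes no time and is no camera call; for the wrist camera it gives the pose at the moment of the call.
- bot.close_job(): hands the job in; it is judged then, once.
Trained networks look in the newest picture that a camera, given by its name, has taken for a name from the list of things; names that differ only in an ending like _2 or _b are one class to them, and where a whole thing is asked for, a point or a joint stands for the part that bears it (a point fixed in the world has none). Each returns a list of dicts, best first, with "confidence" (0 to 1); they miss things now and then, are a little off and sometimes report something else, mostly with a low value. They report only what shows in the picture. A call takes as long as a camera call.
- bot.find_in(camera, label): "bbox" ([centre column, centre row, width, height] in pixels, round what is visible of it).
- bot.masks_of(camera, label): "pixels" (480x640 bool, what is visible of it) and "bbox" ([centre column, centre row, width, height] in pixels, round what is visible of it).
The state is a dict: "time": time; "joint_positions": joint angles; "dq": joint speeds; "tau": joint torques, N m; "tool_pos": TCP position; "tcp_rot": TCP orientation; "contact_force": force on the tool from outside, world axes, zero at the start; "moment": the same for the moment, N m; "grip_width": finger opening in mm; "finger_force": force on a finger pad.
Only numpy, scipy, OpenCV 4.12 (cv2) and the standard library are available. Lean on these libraries where they do the work, as an engineer would, in place of code of your own. Each camera call takes 0.05 s, during which the arm holds its last target. There are 200 camera calls.

## Task

Roll the red-capped amber bottle that lies in the lane on top of the label reader along to the green line under the reading head: push gently on its side, without gripping or lifting it, until it lies still, across the lane, centred over the green line, and do not let it run on beyond the line. When it lies there untouched, press the green button on top of the head to read it, and leave the two other amber bottles alone.

Things in the scene. Friction and masses are not known exactly. Their poses are not given: they have to be found in the camera images.
- bottle_mid (a point): Mid-point, on the axis, of the amber body of the loose bottle to be read (red cap, orange label, 0.05 to 0.11 kg). It lies on its side, up to 7 degrees askew, across the reader's lane; rolled askew it drifts sideways. Body 36 mm in diameter, 65 mm long (32.5 mm either side of this point); then the cap, 24 mm across, 16 mm long. This point is 18 mm above the lane. The point's z axis points along the bottle to the cap.
- bottle: The same bottle; origin at the centre of its foot, z axis along the bottle to the cap. It rolls freely on its body and coasts on a little after a push: some 6 mm from 50 mm/s, 25 mm from 100 mm/s.
- reader: Label reader, a white housing 164 x 290 mm and 227 mm high, fixed to the desk; origin on the desk under the centre of its lane. x points away from the robot, y to the lane's open end on the robot's left. The dark lane on its top, 235 mm above the desk, runs 240 mm along y between rails 134 mm apart and 8 mm high, with an 8 mm high lip at its right end (y = -114 mm), none at the open end.
- head_edge (a point): Middle of the lower edge, on the open end's side, of the white reading head: 66 mm above the lane, at reader x = 0, y = -22 mm; axes as the reader's. From this edge the head, 90 mm wide in x and 32 mm thick, reaches over the right end of the lane to a post behind the lip (y = -150 mm). A pushing tool must lean in under this edge, its tips pointing to the right end.
- read_line (a point): Centre of the green line (12 mm wide) that crosses the lane and its rails, on the lane surface 235 mm above the desk, at reader x = 0, y = -50 mm; axes as the reader's (x along the line). The bottle's middle must stop above it, its axis along the line.
- read_button_top (a point): Centre of the top of the green push button, 28 mm across, on top of the reading head. On the way there, between robot and reader, a fixed white microscope is an obstacle: it stands at about x = 0.25 to 0.43 m, y = -0.16 to +0.12 m in the robot's frame, 375 mm high, and its eyepieces reach left to y = +0.23 m and up to 450 mm above the desk; pass over it with hand and arm high.
- read_button (a joint): Travel of the green button (m): 0 up, 0.006 fully down; a spring of 4 N at full travel returns it. 0.004 or more reads the bottle.
- blue_bottle: Amber bottle with black cap and blue label, 36 mm across, 74 mm high, standing loose on the desk to the right of the microscope and reader; not to be disturbed. Origin at the centre of its foot.
- pink_bottle: Amber bottle with black cap and pink label, 36 mm across, 76 mm high, standing loose on the desk to the right of the microscope and reader; not to be disturbed. Origin at the centre of its foot.

How it is judged:
By the outcome, as a careful person would: the job done as asked, in the order asked, and still so for the second after the job is handed in, with the robot touching nothing.
It also fails if it takes over 48 s, if anything falls off the work surface, if the arm or the gripper's body presses on something with over 40 N, if the wrist force passes 120 N, or if a joint passes its speed limit or range.

## Working session

There is one attempt and no reset: what is moved stays moved. The work goes in short steps, Python scripts to look and compute and a tool call to move; the robot and the scene stay as the last step left them, time stands still between calls to the robot, and variables do not carry over. Pictures are saved under pics/ and viewed, at most 11 in all, crops included, and the job is handed in when it is done.

Besides the shell and the picture viewer there is one more tool, called after "Emit:" as name(argument=value, ...) on one line, values as JSON. jog_arm: Moves the arm, as the interface text tells. Its arguments: {"type":"object","properties":{"dp":{"type":"array"},"twist":{"type":"array"},"jaw":{"type":"number"}},"required":["dp","twist"]}

```bash
mkdir -p pics; ls; python3 - <<'E'
from plant import bot
import cv2,numpy as np
o=bot.get_obs();print({k:np.round(v,3).tolist() for k,v in o.items()})
for n in ("scene","top"):
    im=bot.capture(n);cv2.imwrite(f"pics/{n}0.png",im)
    p=bot.camera_params(n);print(n,{k:np.round(v,3).tolist() for k,v in p.items()})
    for l in ("bottle","reader","read_button_top","blue_bottle","pink_bottle"):
        r=bot.find_in(n,l);print(l,[(np.round(d["bbox"],1).tolist(),round(d["confidence"],2)) for d in r[:3]])
E
```

```text
pics
{'time': 0.0, 'joint_positions': [1.203, 0.343, 1.525, -0.0, 1.275, -0.146], 'dq': [-0.0, 0.0, -0.002, -0.0, 0.0, -0.0], 'tau': [0.003, -43.123, -24.422, 0.072, 0.056, -0.0], 'tool_pos': [115.303, 511.748, 226.055], 'tcp_rot': [-3.14, -0.0, 2.92], 'contact_force': [0.345, 0.153, 0.279], 'moment': [0.001, 0.027, 0.019], 'finger_force': 0.0, 'grip_width': 92.096}
scene {'fx': 448.685, 'fy': 448.685, 'cx': 323.751, 'cy': 247.469, 'R': [[0.108, 0.994, 0.006], [0.569, -0.056, -0.821], [-0.816, 0.092, -0.571]], 't': [43.339, -90.199, 1360.843]}
bottle [([422.5, 260.6, 24.3, 41.0], 0.72), ([365.9, 302.7, 181.5, 190.8], 0.45)]
reader [([368.5, 302.9, 180.6, 193.8], 0.74)]
read_button_top [([344.4, 216.4, 14.0, 12.7], 0.52)]
blue_bottle [([255.4, 295.5, 17.0, 28.3], 0.95), ([365.4, 301.8, 180.5, 191.7], 0.2)]
pink_bottle [([227.7, 330.6, 18.2, 35.5], 0.76), ([368.1, 303.1, 187.7, 193.1], 0.62), ([342.8, 216.1, 14.4, 11.4], 0.52)]
top {'fx': 620.543, 'fy': 620.543, 'cx': 310.972, 'cy': 239.363, 'R': [[-0.01, -1.0, -0.029], [-0.984, 0.015, -0.18], [0.18, 0.027, -0.983]], 't': [-77.943, 515.087, 1423.592]}
bottle [([237.1, 197.2, 18.5, 40.6], 0.64), ([399.1, 255.0, 16.1, 14.7], 0.6), ([286.5, 209.1, 143.7, 95.6], 0.49)]
reader [([287.1, 208.9, 143.8, 96.1], 0.75)]
read_button_top [([300.1, 186.2, 14.5, 15.9], 0.58)]
blue_bottle [([377.0, 295.8, 13.3, 14.0], 0.73)]
pink_bottle [([399.6, 253.4, 14.6, 15.0], 0.48)]
```

View pics/scene0.png

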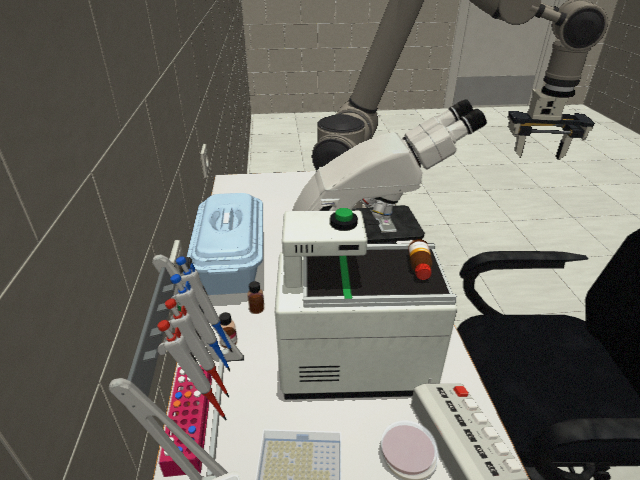

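```bash
python3 - <<'E'
import cv2
im=cv2.imread("pics/top0.png")[130:330,190:440];cv2.imwrite("pics/top0c.png",cv2.resize(im,None,fx=3,fy=3,interpolation=cv2.INTER_CUBIC))
E
```

```text
(no output)
```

View pics/top0c.png

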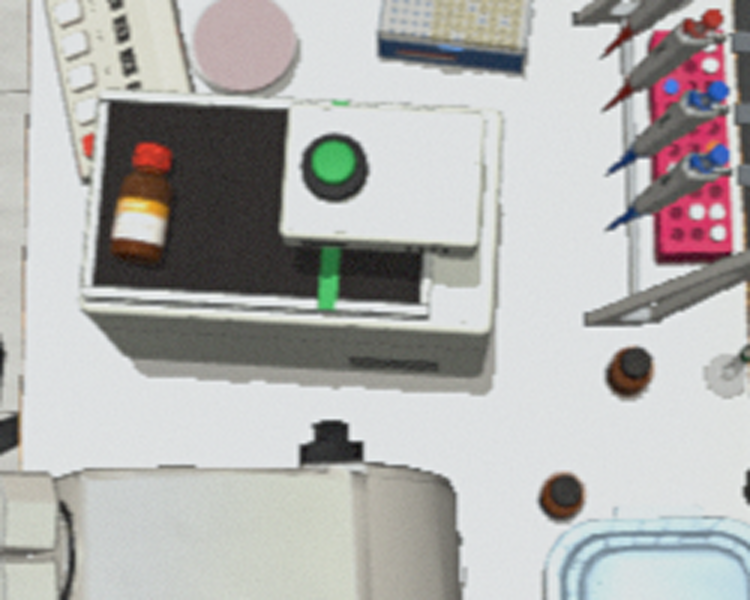

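The scene picture shows the bottle at the lane's open end, around (421,258), with its cap toward the camera. The green line runs (343,250)–(349,300) and the button is at (344,216). In the top crop the body is at about (141,218), the cap at (153,152), the line at (329,280) and the button at (334,162).

```bash
cat >h.py <<'E'
from plant import bot
import cv2,numpy as np
def ray(n,uv,p=None):
    p=p or bot.camera_params(n);R=np.array(p["R"]);t=np.array(p["t"]).ravel()
    d=R.T@np.array([(uv[0]-p["cx"])/p["fx"],(uv[1]-p["cy"])/p["fy"],1]);return -R.T@t,d
def atz(n,uv,z):
    c,d=ray(n,uv);return c+d*(z-c[2])/d[2]
def tri(a,b):
    A=[];B=[]
    for n,uv in (a,b):
        c,d=ray(n,uv);d=d/np.linalg.norm(d);M=np.eye(3)-np.outer(d,d);A.append(M);B.append(M@c)
    return np.linalg.lstsq(np.vstack(A),np.hstack(B),rcond=None)[0]
E
python3 - <<'E'
from h import *
c=lambda u,v:(190+u/3,130+v/3)
for k,uv,z in [("line near rail",c(329,304),243),("line far rail",c(342,102),243),("line lane at head",c(332,250),235),("railNL",c(84,294),243),("railFL",c(98,94),243),("button",c(334,162),345),("head NL",c(282,238),333),("head NR",c(476,245),333),("bot foot",c(136,256),253),("cap end",c(153,147),253),("blue",(377,295.8),74),("pink",(399,254),76),("housing NL",c(82,304),227),("housing NR",c(490,333),227),("housing FR",c(502,112),227)]:
    print(k,atz("top",uv,z).round(1))
print("tri button",tri(("top",c(334,162)),("scene",(344.4,214))).round(1))
for k,uv,z in [("S line near",(343,247),243),("S line far",(349,300),243),("S bot",(420,258),253)]: print(k,atz("scene",uv,z).round(1))
for n in("top","scene"):
    m=bot.masks_of(n,"bottle");
    if m:
        v,u=np.nonzero(m[0]["pixels"]);print(n,m[0]["confidence"],m[0]["bbox"],len(u))
        P=np.array([atz(n,x,253)[:2] for x in zip(u,v)]);mm=P.mean(0);e,V=np.linalg.eigh(np.cov((P-mm).T));print(mm,V[:,1],np.degrees(np.arctan2(V[1,1],V[0,1])))
E
```

```text
line near rail [495.  -66.8 243. ]
line far rail [638.3 -76.8 243. ]
line lane at head [534.6 -68.7 235. ]
railNL [504.6 101.6 243. ]
railFL [647.4  94.1 243. ]
button [566.9 -75.2 345. ]
head NL [520.7 -41.1 333. ]
head NR [ 514.1 -164.7  333. ]
bot foot [528.5  64.5 253. ]
cap end [605.4  53.6 253. ]
blue [ 376.  -234.2   74. ]
pink [ 471.2 -287.3   76. ]
housing NL [500.8 105.7 227. ]
housing NR [ 476.1 -176.8  227. ]
housing FR [ 633.8 -188.7  227. ]
tri button [565.6 -75.3 350. ]
S line near [501.5 -64.7 243. ]
S line far [643.9 -75.9 243. ]
S bot [561.2  58.8 253. ]
top 0.95 [237.1, 196.4, 22.2, 46.1] 602
[562.73900643  61.40568381] [-0.98889996  0.1485829 ] 171.45518774931458
scene 0.93 [422.5, 260.1, 21.0, 40.1] 758
[563.44670325  58.31459511] [-0.9783848   0.20679261] 168.06554306367224
```

Emit:
jog_arm(dp=[[0,-0.06,0],[0,-0.06,0],[0,-0.05,0],[0,-0.04,0],[0,-0.04,0]], twist=[0,0,0,0,0], jaw=0.03)

```text
time: 1.32
tool_pos: [60.1, 267.0, 226.8]
tcp_rot: [3.141, 0.0, 2.92]
contact_force: [0.9, 0.3, 0.5]
grip_width: 46.4
finger_force: 0.0
```

```bash
python3 -c "
from h import *
o=bot.get_obs();print(o['joint_positions'],o['tool_pos'],o['tcp_rot'],o['dq'])"
```

```text
[ 1.06663020e+00 -1.50002821e-01  2.08462342e+00 -9.64422842e-05
  1.20615460e+00 -2.82579102e-01] [ 60.09261966 267.01118643 226.79762201] [3.14083275e+00 3.14488966e-04 2.92003987e+00] [-0.29485186 -0.69681187  0.58108471 -0.00166529  0.11040065 -0.29123876]
```

View pics/top0.png

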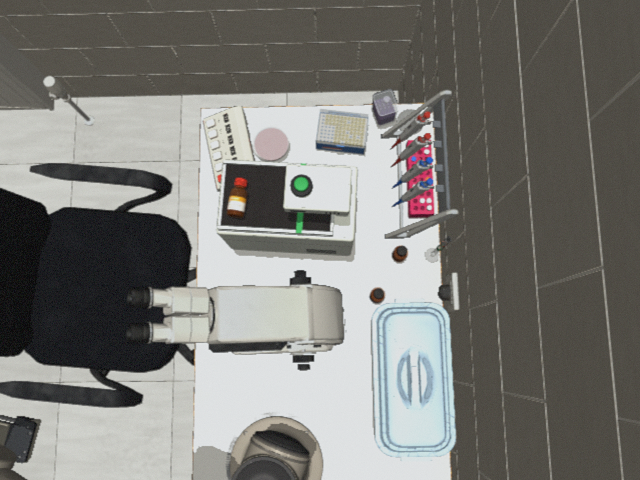

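The full top view shows the base at (275,460) and the desk's left edge at column 195. The chair stays at x > 0.13 m, so there is open floor to the robot's left. Lowering the arm there should bring joint 5 to its limit, and I'll see whether that leans the tool.

Emit:
jog_arm(dp=[[0.0205,0.0255,0.03],[0.0205,0.0255,0.0525],[0.0205,0.0255,0.0525],[0.0205,0.0255,0.0525],[0.0205,0.0255,0.0525],[0.0205,0.0255,0.0525],[0.0205,0.0255,0.0525],[0,0,0.05]], twist=[0,0,0,0,0,0,0,0])

```text
time: 2.33
tool_pos: [-40.9, 477.1, -170.1]
tcp_rot: [3.137, -0.001, 2.921]
contact_force: [0.3, 0.8, 0.0]
grip_width: 29.8
finger_force: 0.0
```

```bash
python3 -c "
from h import *
o=bot.get_obs();print(o['joint_positions'],o['tool_pos'],o['tcp_rot'],o['dq'])"
```

```text
[ 1.49616795e+00  9.31771654e-01  1.91712998e+00 -2.52074642e-05
  2.88286651e-01  1.45665623e-01] [ -40.93948754  477.10036556 -170.14632217] [ 3.13723388e+00 -6.32099953e-04  2.92132419e+00] [-0.01829665  0.86025591 -0.06141908 -0.00512456 -0.7578373  -0.01084745]
```

Emit:
jog_arm(dp=[[0,0,0.04],[0,0,0.04],[0,0,0.04]], twist=[0,0,0])

```text
time: 2.7
tool_pos: [-42.4, 497.3, -276.2]
tcp_rot: [-3.095, 0.011, 2.92]
contact_force: [-0.4, 0.1, 0.1]
grip_width: 30.2
finger_force: 0.0
```

```bash
python3 -c "
from h import *
o=bot.get_obs();print(o['joint_positions'],o['tool_pos'],o['tcp_rot'],o['dq'])"
```

```text
[ 1.50424644  1.16759339  1.7392552  -0.01199935  0.28282041  0.16684513] [ -42.35696637  497.31290246 -276.20077321] [-3.09462984  0.0107361   2.92005294] [ 0.02184006  0.62791857 -0.51352511 -0.02885867  0.00181079  0.05007005]
```

```bash
cat >kin.py <<'E'
import numpy as np
from scipy.optimize import least_squares
from scipy.spatial.transform import Rotation as Ro
D=[([1.203,.343,1.525,0,1.275,-.146],[115.303,511.748,226.055],[-3.14,0,2.92]),
([1.0666302,-.150002821,2.08462342,-9.6e-5,1.2061546,-.282579],[60.0926,267.0112,226.7976],[3.1408,.0003,2.92004]),
([1.49616795,.931771654,1.91712998,0,.288286651,.145665623],[-40.93948754,477.10036556,-170.14632217],[3.13723388,-.000632,2.92132419]),
([1.50424644,1.16759339,1.7392552,-.01199935,.28282041,.16684513],[-42.35696637,497.31290246,-276.20077321],[-3.09462984,.0107361,2.92005294])]
def rz(a):return Ro.from_rotvec([0,0,a])
def ry(a):return Ro.from_rotvec([0,a,0])
def fk(q,p):
    lat,h,L1,e,L2,d,y0,a0=p
    R=rz(q[0]);X=R.apply([a0,lat,h])
    R=R*ry(q[1]);X=X+R.apply([0,0,L1])
    R=R*ry(q[2]);X=X+R.apply([e,0,L2])
    R=R*rz(q[3])*ry(q[4]);X=X+R.apply([0,0,d])
    R=R*rz(q[5]+y0);return X,R
def fit():
    def f(p):
        r=[]
        for q,x,w in D:
            X,R=fk(q,p);r+=list(X-x)+list(300*(R.inv()*Ro.from_euler("xyz",w)).as_rotvec())
        return r+list(.001*(np.array(p[7:])))
    return min((least_squares(f,[76,200,500,0,400,250,y,0]) for y in(0,1.57,3.14,-1.57)),key=lambda s:s.cost)
if __name__=="__main__":
    s=fit();print(s.x.round(3),s.cost,np.round(s.fun,1))
E
python3 kin.py
```

```text
[ 7.64020e+01  2.22406e+02  5.05927e+02  4.61390e+01  3.79538e+02
  3.17608e+02  1.57100e+00 -1.09000e-01] 0.009795983003629848 [ 0.  -0.  -0.1  0.1 -0.1 -0.  -0.   0.   0.1 -0.   0.   0.  -0.  -0.
 -0.  -0.  -0.   0.  -0.   0.   0.   0.  -0.   0.  -0. ]
```

```bash
cat >>kin.py <<'E'
P=[76.402,222.406,505.927,46.139,379.538,317.608,1.571,0]
lo=np.array([-2.53,-.77,.04,-1,.28,-3.11]);hi=np.array([2.53,2.02,2.7,4.14,2.66,3.11])
def ik(x,R,q0):
    def f(q):
        X,Rq=fk(q,P);return np.r_[(X-x),300*(Rq.inv()*R).as_rotvec()]
    s=least_squares(f,np.clip(q0,lo+1e-3,hi-1e-3),bounds=(lo,hi));return s.x,np.abs(s.fun).max()
YAW=np.radians(-4.3)
def toolR(al,sg):
    # tool z leaning by al to -ey from down; tool y = sg*ex
    ex=np.array([np.cos(YAW),np.sin(YAW),0]);ey=np.array([-ex[1],ex[0],0])
    z=-np.cos(al)*np.array([0,0,1])-np.sin(al)*ey;y=sg*ex;return Ro.from_matrix(np.c_[np.cross(y,z),y,z])
E
python3 - <<'E'
from kin import *
rng=np.random.default_rng(0)
for al in np.radians([30,40,48]):
  for sg in(1,-1):
    R=toolR(al,sg);sols=[]
    for x in([565,-85,265],[560,90,265],[565,-75,349]):
        best=[]
        for k in range(40):
            q,e=ik(np.array(x),R,rng.uniform(lo,hi))
            if e<.5 and not any(np.abs(q-b).max()<.05 for b in best):best.append(q)
        sols.append([b.round(2).tolist() for b in best])
    print(np.degrees(al),sg,sols)
for al in np.radians([30,35,40]):
    for j2 in (1.2,1.4,1.6,1.8):
        q=[1.496,j2,np.pi+al-.28-j2,0,.28,.15]
        if q[2]<2.7:print(np.degrees(al).round(),j2,round(q[2],2),fk(q,P)[0].round())
E
```

```text
29.999999999999996 1 [[[-0.01, 0.45, 1.37, -0.53, 1.39, 0.19]], [[0.29, 0.53, 1.24, -0.49, 1.58, 0.41]], [[0.01, 0.41, 1.21, -0.52, 1.58, 0.1]]]
29.999999999999996 -1 [[[-0.01, 0.45, 1.37, -0.53, 1.39, -2.96]], [[0.29, 0.53, 1.24, -0.49, 1.58, -2.73]], [[0.01, 0.41, 1.21, -0.52, 1.58, -3.04]]]
40.0 1 [[[0.07, 0.49, 1.39, -0.7, 1.43, 0.31]], [[0.35, 0.59, 1.21, -0.63, 1.65, 0.48]], [[0.09, 0.44, 1.24, -0.69, 1.59, 0.2]]]
40.0 -1 [[[0.07, 0.49, 1.39, -0.7, 1.43, -2.83]], [[0.35, 0.59, 1.21, -0.63, 1.65, -2.66]], [[0.09, 0.44, 1.24, -0.69, 1.59, -2.95]]]
48.00000000000001 1 [[[0.13, 0.54, 1.4, -0.82, 1.47, 0.4]], [[0.4, 0.65, 1.2, -0.73, 1.71, 0.52]], [[0.14, 0.48, 1.26, -0.81, 1.61, 0.27]]]
48.00000000000001 -1 [[[0.13, 0.54, 1.4, -0.82, 1.47, -2.74]], [[0.4, 0.65, 1.2, -0.73, 1.71, -2.62]], [[0.14, 0.48, 1.26, -0.81, 1.61, -2.87]]]
30.0 1.2 2.19 [ -63.  182. -227.]
30.0 1.4 1.99 [ -61.  209. -324.]
30.0 1.6 1.79 [ -60.  216. -425.]
30.0 1.8 1.59 [ -61.  203. -525.]
35.0 1.2 2.27 [ -67.  128. -198.]
35.0 1.4 2.07 [ -65.  155. -296.]
35.0 1.6 1.87 [ -64.  162. -396.]
35.0 1.8 1.67 [ -65.  149. -497.]
40.0 1.2 2.36 [ -71.   77. -166.]
40.0 1.4 2.16 [ -69.  104. -263.]
40.0 1.6 1.96 [ -68.  111. -364.]
40.0 1.8 1.76 [ -69.   98. -464.]
```

Emit:
jog_arm(dp=[[0,0,0],[0,0,0],[0,0,0],[0,0,0],[0,0,0],[0,0,0],[0,0,0],[0,0,0],[-0.04,0,0.01],[-0.04,0,0.01]], twist=[10.2,10.2,10.2,10.2,10.2,10.2,10.2,10.2,0,0])

```text
time: 3.95
tool_pos: [-52.4, 447.1, -274.6]
tcp_rot: [3.131, 0.118, 1.498]
contact_force: [-0.2, -0.8, 0.7]
grip_width: 30.2
finger_force: 0.0
```

```bash
cat >st.py <<'E'
from kin import *
from plant import bot
o=bot.get_obs();q=np.array(o["joint_positions"]);R=Ro.from_euler("xyz",o["tcp_rot"]).as_matrix()
ey=np.array([-np.sin(YAW),np.cos(YAW),0]);ex=np.array([np.cos(YAW),np.sin(YAW),0]);z=R[:,2]
print(o["time"],q.round(3),np.round(o["tool_pos"],1),"lean",np.degrees(np.arctan2(-z@ey,-z[2])).round(1),"side",np.degrees(np.arcsin(z@ex)).round(1),"yaw of y",np.degrees(np.arctan2(R[1,1],R[0,1])).round(1))
print(R.round(3).tolist(), np.round(o["contact_force"],1))
E
python3 st.py
```

```text
3.95 [ 1.522  1.164  1.813 -0.028  0.283  1.621] [ -52.4  447.1 -274.6] lean 6.7 side 0.6 yaw of y -4.1
[[0.072, 0.997, 0.002], [0.99, -0.071, -0.118], [-0.117, 0.01, -0.993]] [-0.2 -0.8  0.7]
```

Emit:
jog_arm(dp=[[-0.05,0,0.03],[-0.05,0,0.035],[-0.045,0,0.035],[-0.04,0,0.035]], twist=[0,0,0,0])

```text
time: 4.45
tool_pos: [-82.2, 340.1, -340.8]
tcp_rot: [3.098, 0.301, 1.492]
contact_force: [-0.3, 0.3, -0.3]
grip_width: 29.4
finger_force: 0.0
```

```bash
python3 st.py
```

```text
4.45 [ 1.599  1.335  1.828 -0.042  0.283  1.713] [ -82.2  340.1 -340.8] lean 17.3 side 2.4 yaw of y -3.8
[[0.075, 0.997, 0.02], [0.952, -0.066, -0.299], [-0.297, 0.042, -0.954]] [-0.3  0.3 -0.3]
```

Emit:
jog_arm(dp=[[-0.05,0.01,0.025],[-0.05,0.01,0.025],[-0.05,0.01,0.02],[-0.045,0.01,0.02]], twist=[0,0,0,0])

```text
time: 4.95
tool_pos: [-76.8, 227.4, -328.8]
tcp_rot: [3.051, 0.473, 1.478]
contact_force: [-0.4, -0.7, 0.5]
grip_width: 30.1
finger_force: 0.0
```

```bash
python3 st.py
```

```text
4.95 [ 1.613  1.385  1.954 -0.104  0.283  1.791] [ -76.8  227.4 -328.8] lean 27.2 side 4.7 yaw of y -3.0
[[0.083, 0.995, 0.048], [0.887, -0.051, -0.46], [-0.455, 0.081, -0.887]] [-0.4 -0.7  0.5]
```

Emit:
jog_arm(dp=[[-0.045,0.01,0.03],[-0.03,0.01,0.02]], twist=[0,0])

```text
time: 5.2
tool_pos: [-71.2, 183.1, -328.7]
tcp_rot: [3.025, 0.545, 1.47]
contact_force: [0.2, 1.1, -0.5]
grip_width: 30.1
finger_force: 0.0
```

```bash
python3 st.py; python3 - <<'E'
from kin import *
from plant import bot
o=bot.get_obs();q=np.array(o["joint_positions"]);R=Ro.from_euler("xyz",o["tcp_rot"])
for x in ([-60,400,-300],[-60,450,100],[-40,450,420],[150,400,480],[400,330,480],[560,260,450],[565,140,300],[565,60,260],[565,-70,260],[565,-70,450],[567,-75,350]):
    q,e=ik(np.array(x,float),R,q);print(x,q.round(2),round(e,2))
E
```

```text
5.2 [ 1.613  1.43   1.987 -0.147  0.283  1.835] [ -71.2  183.1 -328.7] lean 31.4 side 5.9 yaw of y -2.3
[[0.086, 0.994, 0.063], [0.851, -0.04, -0.524], [-0.519, 0.099, -0.849]] [ 0.2  1.1 -0.5]
[-60, 400, -300] [ 1.58  1.33  1.49 -0.08  0.88  1.71] 0.0
[-60, 450, 100] [ 1.58  0.69  1.45 -0.06  1.56  1.66] 0.0
[-40, 450, 420] [ 1.54  0.48  0.92 -0.1   2.29  1.57] 0.0
[150, 400, 480] [ 1.21  0.4   0.88 -0.34  2.33  1.11] 0.0
[400, 330, 480] [ 0.8   0.51  0.71 -0.54  2.21  0.6 ] 0.0
[560, 260, 450] [ 0.56  0.67  0.51 -0.6   2.13  0.34] 0.0
[565, 140, 300] [ 0.39  0.52  1.18 -0.53  1.61  0.48] 0.0
[565, 60, 260] [ 0.26  0.47  1.36 -0.56  1.42  0.45] 0.0
[565, -70, 260] [ 0.04  0.41  1.47 -0.58  1.27  0.28] 0.0
[565, -70, 450] [ 0.04  0.33  1.06 -0.56  1.67  0.03] 0.0
[567, -75, 350] [ 0.03  0.35  1.3  -0.56  1.45  0.15] 0.0
```

```bash
cat >rows.py <<'E'
import sys,json
from kin import *
from plant import bot
o=bot.get_obs();R=Ro.from_euler("xyz",o["tcp_rot"]).as_matrix();x=np.array(o["tool_pos"])
for w in json.loads(sys.argv[1]):
    d=R.T@(np.array(w)-x);n=int(np.ceil(np.linalg.norm(d)/61));print(w,n,"x",(d/n/1000).round(4).tolist(),"total",(d/1000).round(4).tolist());x=np.array(w)
E
python3 rows.py "[[-60,400,-300],[-50,440,100],[50,430,450],[400,330,480],[560,230,380]]"
```

```text
[-60, 400, -300] 4 x [0.0426, 0.0013, -0.0343] total [0.1706, 0.0052, -0.1374]
[-50, 440, 100] 7 x [-0.0247, 0.0069, -0.0514] total [-0.1726, 0.048, -0.36]
[50, 430, 450] 6 x [-0.0302, 0.0224, -0.0476] total [-0.1814, 0.1345, -0.2857]
[400, 330, 480] 6 x [-0.0117, 0.0592, 0.0082] total [-0.0704, 0.355, 0.0491]
[560, 230, 380] 4 x [-0.0048, 0.0383, 0.0369] total [-0.0194, 0.1532, 0.1475]
```

Emit:
jog_arm(dp=[[0.0426,0.0013,-0.0343],[0.0426,0.0013,-0.0343],[0.0426,0.0013,-0.0343],[0.0426,0.0013,-0.0343],[-0.0247,0.0069,-0.0514],[-0.0247,0.0069,-0.0514],[-0.0247,0.0069,-0.0514],[-0.0247,0.0069,-0.0514],[-0.0247,0.0069,-0.0514],[-0.0247,0.0069,-0.0514]], twist=[0,0,0,0,0,0,0,0,0,0])

```text
time: 6.45
tool_pos: [-50.4, 433.7, 44.9]
tcp_rot: [3.025, 0.544, 1.468]
contact_force: [0.2, 0.7, -0.5]
grip_width: 29.7
finger_force: 0.0
```

```bash
python3 st.py; python3 rows.py "[[50,430,450],[400,330,480],[560,230,380]]"
```

```text
6.45 [ 1.561  0.739  1.539 -0.069  1.416  1.661] [-50.4 433.7  44.9] lean 31.3 side 5.9 yaw of y -2.4
[[0.088, 0.994, 0.063], [0.851, -0.042, -0.523], [-0.517, 0.1, -0.85]] [ 0.2  0.7 -0.5]
[50, 430, 450] 7 x [-0.0291, 0.0201, -0.048] total [-0.2039, 0.1404, -0.336]
[400, 330, 480] 6 x [-0.0117, 0.0592, 0.0082] total [-0.07, 0.3551, 0.049]
[560, 230, 380] 4 x [-0.0048, 0.0383, 0.0369] total [-0.0194, 0.1533, 0.1474]
```

Orientation held. I'll continue over to the reader.

Emit:
jog_arm(dp=[[-0.0291,0.0201,-0.048],[-0.0291,0.0201,-0.048],[-0.0291,0.0201,-0.048],[-0.0291,0.0201,-0.048],[-0.0291,0.0201,-0.048],[-0.0291,0.0201,-0.048],[-0.0291,0.0201,-0.048],[-0.0117,0.0592,0.0082],[-0.0117,0.0592,0.0082],[-0.0117,0.0592,0.0082]], twist=[0,0,0,0,0,0,0,0,0,0])

```text
time: 7.7
tool_pos: [227.2, 379.2, 462.7]
tcp_rot: [3.025, 0.545, 1.468]
contact_force: [0.4, 1.3, -0.3]
grip_width: 30.2
finger_force: 0.0
```

Emit:
jog_arm(dp=[[-0.0117,0.0592,0.0082],[-0.0117,0.0592,0.0082],[-0.0117,0.0592,0.0082],[-0.0048,0.0383,0.0369],[-0.0048,0.0383,0.0369],[-0.0048,0.0383,0.0369],[0,0,0]], twist=[0,0,0,0,0,0,0])

```text
time: 8.57
tool_pos: [522.0, 252.4, 398.6]
tcp_rot: [3.032, 0.548, 1.467]
contact_force: [-0.1, 1.1, -0.0]
grip_width: 30.2
finger_force: 0.0
```

```bash
python3 st.py; python3 - <<'E'
from h import *
p=bot.camera_params("wrist");im=bot.capture("wrist");cv2.imwrite("pics/w1.png",im)
import pickle;pickle.dump(p,open("w1.pkl","wb"));print({k:np.round(v,3).tolist() for k,v in p.items()})
for l in("bottle_mid","head_edge","read_button_top","reader"):
    print(l,[(np.round(d["bbox"],1).tolist(),round(d["confidence"],2)) for d in bot.find_in("wrist",l)[:2]])
E
```

```text
8.575 [ 0.577  0.562  0.842 -0.534  1.959  0.5  ] [522.  252.4 398.6] lean 31.5 side 5.4 yaw of y -2.7
[[0.089, 0.995, 0.055], [0.849, -0.046, -0.526], [-0.521, 0.094, -0.848]] [-0.1  1.1 -0. ]
{'fx': 371.648, 'fy': 371.648, 'cx': 314.222, 'cy': 237.96, 'R': [[0.994, -0.047, 0.094], [-0.101, -0.668, 0.737], [0.028, -0.743, -0.669]], 't': [-543.038, -44.106, 611.336]}
bottle_mid [([348.4, 278.9, 73.7, 29.6], 0.6)]
head_edge [([351.6, 258.1, 148.6, 257.2], 0.79)]
read_button_top []
reader [([350.6, 258.1, 147.3, 257.0], 0.77)]
```

View pics/w1.png

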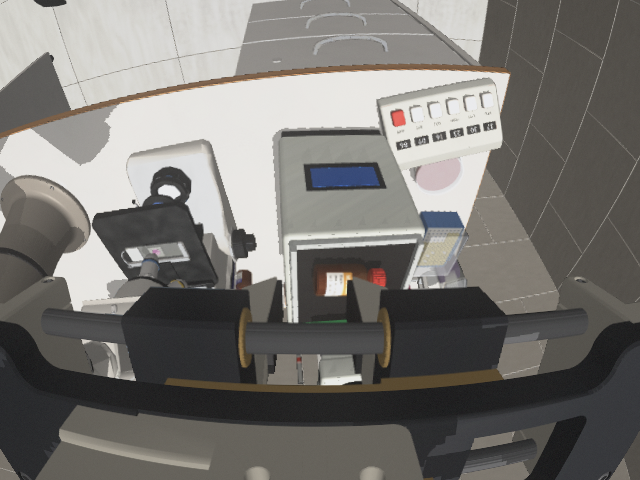

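The wrist picture shows the open end of the lane at row 245. The bottle lies across it at about (348,279), cap to the right at (377,277), and the green line is just visible at (325,322).

```bash
cat >>h.py <<'E'
def wat(uv,z,p):
    R=np.array(p["R"]);t=np.array(p["t"]).ravel();a=np.array([uv[0]-p["cx"],uv[1]-p["cy"]]);r=np.hypot(*a);th=r/p["fx"]
    d=R.T@np.r_[np.sin(th)*a/max(r,1e-9),np.cos(th)];c=-R.T@t;return c+d*(z-c[2])/d[2]
EX=np.array([np.cos(np.radians(-4.3)),np.sin(np.radians(-4.3))]);EY=np.array([-EX[1],EX[0]])
def rd(X,L=np.array([567,-71.])): # reader-frame offset from line centre
    v=np.array(X)[:2]-L;return np.round([v@EX,v@EY],1)
E
python3 - <<'E'
from h import *
import pickle
p=pickle.load(open("w1.pkl","rb"))
for k,uv,z in[("railL",(291,243),243),("railR",(420,245),243),("foot",(316,280),253),("capend",(386,278),253),("lineL",(305,322),235),("lineR",(346,322),235)]:
    X=wat(uv,z,p);print(k,X.round(1),rd(X))
im=cv2.imread("pics/w1.png");cv2.imwrite("pics/w1c.png",cv2.resize(im[225:335,275:435],None,fx=5,fy=5,interpolation=cv2.INTER_CUBIC))
print([ (round(d["confidence"],2),np.round(d["bbox"],1)) for d in bot.masks_of("wrist","bottle")])
E
```

```text
railL [505.1 117.9 243. ] [-75.9 183.7]
railR [644.6  92.8 243. ] [ 65.1 169.2]
foot [527.1  63.6 253. ] [-49.8 131.2]
capend [607.6  52.1 253. ] [ 31.3 125.8]
lineL [508.  -60.5 235. ] [-59.7   6. ]
lineR [566.4 -73.7 235. ] [-0.4 -2.7]
[(0.9, array([348.7, 278.9,  76.8,  33.6]))]
```

View pics/w1c.png

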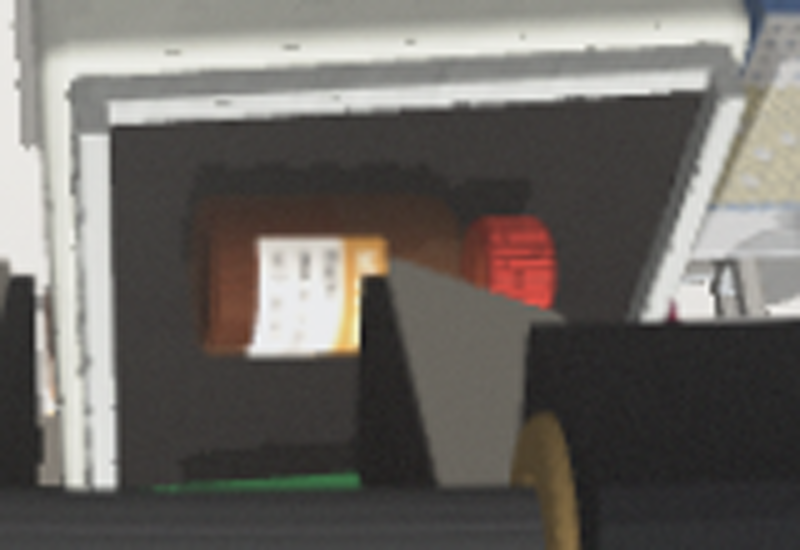

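```bash
cat >rr.py <<'E'
# rel targets (x,y rel to line in reader axes, z abs); optional planned twist (deg) applied before
import sys,json
from h import *
from kin import Ro,ik
o=bot.get_obs();R=(Ro.from_euler("xyz",o["tcp_rot"])*Ro.from_euler("z",float(sys.argv[2]) if len(sys.argv)>2 else 0,degrees=True));x=np.array(o["tool_pos"]);R=R.as_matrix()
print("now rel",rd(x),x[2].round(1),"yaw rel",(np.degrees(np.arctan2(R[1,1],R[0,1]))+4.3).round(1))
for w in json.loads(sys.argv[1]):
    X=np.r_[np.array([567,-71])+w[0]*EX+w[1]*EY,w[2]];d=R.T@(X-x)/1000;n=int(np.ceil(np.linalg.norm(d)/.061));print(w,"total",d.round(4).tolist(),"n",n,(d/n).round(4).tolist());x=X
E
python3 rr.py "[[-17,225,310],[-17,180,249]]" -6.4
```

```text
now rel [-71.7 322.7] 403.1 yaw rel 7.5
[-17, 225, 310] total [-0.0389, 0.0376, 0.1352] n 3 [-0.013, 0.0125, 0.0451]
[-17, 180, 249] total [-0.0062, -0.0084, 0.0751] n 2 [-0.0031, -0.0042, 0.0375]
```

Emit:
jog_arm(dp=[[0,0,0],[-0.013,0.0125,0.045],[-0.013,0.0125,0.045],[-0.013,0.0125,0.045],[-0.0015,-0.002,0.019],[-0.0015,-0.002,0.019],[-0.0015,-0.002,0.019],[0,0,0]], twist=[-6.4,0,0,0,0,0,0,0])

```text
time: 9.88
tool_pos: [564.1, 119.9, 262.7]
tcp_rot: [3.096, 0.552, 1.601]
contact_force: [0.2, 0.5, 0.6]
grip_width: 29.9
finger_force: 0.0
```

```bash
python3 st.py; python3 rr.py "[[-17,180,249],[-15,158,249],[-7,80,249]]"; cat >bp.py <<'E'
import sys
from h import *
p=bot.camera_params("wrist");im=bot.capture("wrist")
if len(sys.argv)>1: cv2.imwrite("pics/"+sys.argv[1]+".png",im)
for n in("wrist","top","scene"):
    if n!="wrist": bot.capture(n)
    for m in bot.masks_of(n,"bottle")[:2]:
        v,u=np.nonzero(m["pixels"])
        f=(lambda x:wat(x,253,p)) if n=="wrist" else (lambda x:atz(n,x,253))
        P=np.array([rd(f(x)) for x in zip(u,v)]);mm=P.mean(0);e,V=np.linalg.eigh(np.cov((P-mm).T));a=V[:,1]*np.sign(V[0,1])
        print(n,round(m["confidence"],2),len(u),"centroid",mm.round(1),"x range",P[:,0].min(),P[:,0].max(),"y range",P[:,1].min(),P[:,1].max(),"yaw",np.degrees(np.arctan2(a[1],a[0])).round(1))
E
python3 bp.py
```

```text
9.875 [ 0.359  0.518  1.277 -0.537  1.505  0.396] [564.1 119.9 262.7] lean 31.3 side 5.8 yaw of y 3.1
[[-0.026, 0.998, 0.062], [0.851, 0.054, -0.522], [-0.525, 0.039, -0.85]] [0.2 0.5 0.6]
now rel [-17.2 190.1] 262.7 yaw rel 7.4
[-17, 180, 249] total [-0.0014, -0.0017, 0.0169] n 1 [-0.0014, -0.0017, 0.0169]
[-15, 158, 249] total [-0.0188, -0.0009, 0.0116] n 1 [-0.0188, -0.0009, 0.0116]
[-7, 80, 249] total [-0.0668, -0.0021, 0.0411] n 2 [-0.0334, -0.0011, 0.0205]
top 0.92 656 centroid [-14.7 132.1] x range -54.5 31.1 y range 111.3 152.8 yaw -5.4Traceback (most recent call last):
  File "bp.py", line 10, in <module>
    P=np.array([rd(f(x)) for x in zip(u,v)]);mm=P.mean(0);e,V=np.linalg.eigh(np.cov((P-mm).T));a=V[:,1]*np.sign(V[0,1])
                   ~^^^
  File "bp.py", line 9, in <lambda>
    f=(lambda x:wat(x,253,p)) if n=="wrist" else (lambda x:atz(n,x,253))
                                                           ~~~^^^^^^^^^
  File "h.py", line 7, in atz
    c,d=ray(n,uv);return c+d*(z-c[2])/d[2]
        ~~~^^^^^^
  File "h.py", line 4, in ray
    p=p or bot.camera_params(n);R=np.array(p["R"]);t=np.array(p["t"]).ravel()
           ~~~~~~~~~~~~~~~~~^^^
ValueError: time passes only in moves, steps and waits
```

```bash
sed -i 's/c,d=ray(n,uv);return c+d/c,d=ray(n,uv,PC.setdefault(n,None) or PC.update({n:bot.camera_params(n)}) or PC[n]);return c+d/; 2a PC={}' h.py; python3 - <<'E'
from h import *
print(atz("top",(300,200),243))
E
```

```text
[561.04029343 -67.89478305 243.        ]
```

Emit:
jog_arm(dp=[[-0.0014,-0.0017,0.0169],[-0.0047,-0.0002,0.0029],[-0.0047,-0.0002,0.0029],[-0.0047,-0.0002,0.0029],[-0.0047,-0.0002,0.0029],[-0.0051,-0.0002,0.0032],[-0.0051,-0.0002,0.0032],[-0.0051,-0.0002,0.0032],[-0.0034,-0.0001,0.0021],[0,0,0]], twist=[0,0,0,0,0,0,0,0,0,0])

```text
time: 11.32
tool_pos: [565.1, 65.2, 249.1]
tcp_rot: [3.094, 0.552, 1.599]
contact_force: [-0.9, -0.4, 0.5]
grip_width: 29.8
finger_force: 0.0
```

```bash
python3 st.py; python3 rr.py "[[-7,80,249]]"; python3 bp.py w2
```

```text
11.325 [ 0.272  0.485  1.37  -0.555  1.408  0.356] [565.1  65.2 249.1] lean 31.2 side 5.8 yaw of y 3.1
[[-0.024, 0.998, 0.062], [0.851, 0.053, -0.522], [-0.524, 0.04, -0.851]] [-0.9 -0.4  0.5]
now rel [-12.1 135.6] 249.1 yaw rel 7.4
[-7, 80, 249] total [-0.0476, -0.002, 0.0293] n 1 [-0.0476, -0.002, 0.0293]
wrist 0.62 2143 centroid [-11.4  94.7] x range -29.3 17.1 y range 53.0 136.7 yaw -82.8
top 0.71 646 centroid [-15.5 104.1] x range -55.0 30.6 y range 85.8 124.3 yaw -3.9
scene 0.91 758 centroid [-18.  101.2] x range -74.4 40.6 y range 82.0 123.6 yaw -6.9
```

View pics/w2.png

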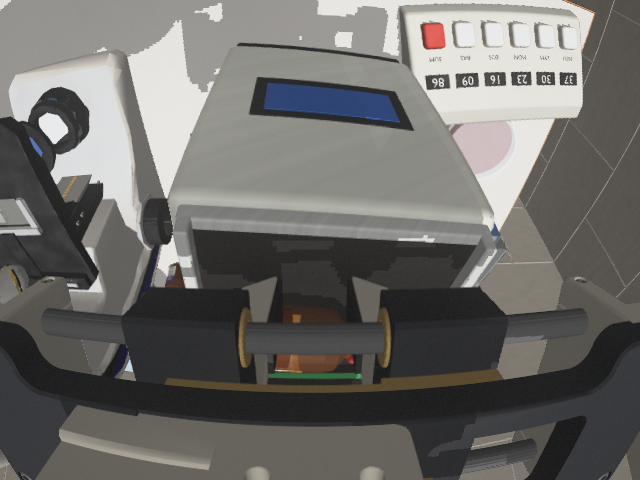

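The wrist view shows the bottle under the head's shadow, between the fingers near (312,330), with the green line at row 376. It has rolled about 28 mm and coasted about 5 mm ahead of the tool. I'll keep pushing more slowly.

Emit:
jog_arm(dp=[[-0.0034,-0.0002,0.0021],[-0.0034,-0.0002,0.0021],[-0.0034,-0.0002,0.0021],[-0.0034,-0.0002,0.0021],[-0.0034,-0.0002,0.0021],[-0.0034,-0.0002,0.0021],[-0.0034,-0.0002,0.0021],[-0.0034,-0.0002,0.0021],[-0.0025,-0.0002,0.0016],[0,0,0]], twist=[0,0,0,0,0,0,0,0,0,0])

```text
time: 12.88
tool_pos: [565.2, 30.3, 248.9]
tcp_rot: [3.094, 0.552, 1.6]
contact_force: [-0.5, 0.5, 0.7]
grip_width: 30.2
finger_force: 0.0
```

```bash
python3 st.py; python3 rr.py "[[-7,80,249]]"; python3 bp.py w3; python3 -c "
from h import *
im=bot.capture('top');cv2.imwrite('pics/t3.png',cv2.resize(im[150:260,200:360],None,fx=5,fy=5,interpolation=cv2.INTER_CUBIC))"
```

```text
12.875 [ 0.213  0.462  1.409 -0.564  1.365  0.316] [565.2  30.3 248.9] lean 31.2 side 5.8 yaw of y 3.1
[[-0.025, 0.998, 0.063], [0.851, 0.054, -0.522], [-0.524, 0.04, -0.851]] [-0.5  0.5  0.7]
now rel [ -9.4 100.9] 248.9 yaw rel 7.4
[-7, 80, 249] total [-0.018, -0.0003, 0.0109] n 1 [-0.018, -0.0003, 0.0109]
wrist 0.87 1636 centroid [-10.6  64.1] x range -25.9 18.4 y range 22.1 102.8 yaw -83.3
top 0.6 617 centroid [-18.5  72.7] x range -57.3 26.1 y range 54.8 92.5 yaw -4.8
scene 0.81 670 centroid [-20.1  68.5] x range -75.2 34.7 y range 50.5 88.2 yaw -5.4
scene 0.54 228 centroid [-162.8    8.3] x range -189.0 -135.1 y range -8.7 26.2 yaw -7.0
```

View pics/t3.png

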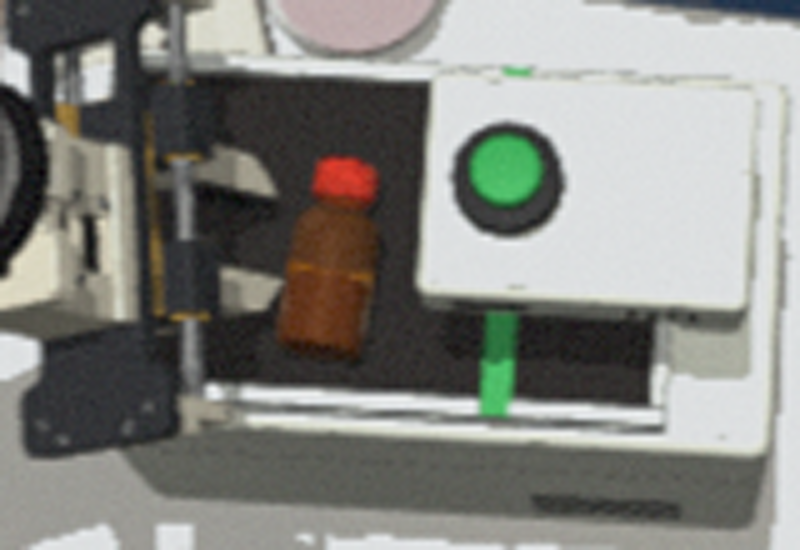

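The top crop shows the bottle body centred at about (330,278), still askew and roughly 20 mm toward the near rail. The near finger is pushing at its middle. I'll straddle the bottle with the jaw fully open, without gripping, and nudge its foot along the line direction to centre and square it.

```bash
python3 rr.py "[[-15,115,300],[-15,73,300],[-15,73,258],[13,73,258]]" 7.4
```

```text
now rel [ -9.4 101.2] 248.9 yaw rel 1.1
[-15, 115, 300] total [-0.0147, 0.0002, -0.0512] n 1 [-0.0147, 0.0002, -0.0512]
[-15, 73, 300] total [-0.036, -0.0008, 0.0217] n 1 [-0.036, -0.0008, 0.0217]
[-15, 73, 258] total [0.0216, -0.0045, 0.0357] n 1 [0.0216, -0.0045, 0.0357]
[13, 73, 258] total [0.0011, 0.0278, 0.0028] n 1 [0.0011, 0.0278, 0.0028]
```

Emit:
jog_arm(dp=[[0,0,-0.05],[0,0,0],[0,0,0]], twist=[0,8.6,0], jaw=0.0918)

```text
time: 13.6
tool_pos: [562.0, 56.9, 291.6]
tcp_rot: [3.004, 0.538, 1.427]
contact_force: [-0.4, -0.3, 0.5]
grip_width: 55.4
finger_force: 0.0
```

```bash
python3 rr.py "[[-15,73,300],[-15,73,258],[13,73,258]]"; python3 bp.py | tail -3
```

```text
now rel [-14.5 127.2] 291.6 yaw rel 0.1
[-15, 73, 300] total [-0.0508, 0.0004, 0.0207] n 1 [-0.0508, 0.0004, 0.0207]
[-15, 73, 258] total [0.0215, -0.005, 0.0357] n 1 [0.0215, -0.005, 0.0357]
[13, 73, 258] total [0.0017, 0.0278, 0.0029] n 1 [0.0017, 0.0278, 0.0029]
wrist 0.58 5049 centroid [-15.6  70.7] x range -52.4 26.6 y range 36.4 100.7 yaw -17.8
top 0.7 602 centroid [-19.1  72.6] x range -57.3 26.1 y range 54.9 92.3 yaw -4.8
scene 0.82 682 centroid [-19.2  69.6] x range -75.1 37.2 y range 51.4 89.7 yaw -6.9
```

Emit:
jog_arm(dp=[[-0.0508,0.0004,0.0207],[0,0,0],[0,0,0],[0.0102,-0.0024,0.017],[0.0102,-0.0024,0.017],[0,0,0]], twist=[0,0,0,0,0,0])

```text
time: 14.65
tool_pos: [556.7, 3.4, 258.2]
tcp_rot: [3.008, 0.539, 1.429]
contact_force: [-1.4, 0.4, 0.1]
grip_width: 91.8
finger_force: 0.0
```

```bash
python3 rr.py "[[13,73,260]]"; python3 bp.py | tail -3; python3 -c "
from h import *
im=bot.capture('top');cv2.imwrite('pics/t4.png',cv2.resize(im[150:260,200:360],None,fx=5,fy=5,interpolation=cv2.INTER_CUBIC))"
```

```text
now rel [-15.8  73.4] 258.2 yaw rel 0.1
[13, 73, 260] total [0.0004, 0.0288, 0.0016] n 1 [0.0004, 0.0288, 0.0016]
top 0.75 580 centroid [-18.6  73.3] x range -57.2 25.9 y range 56.5 92.3 yaw -4.9
scene 0.97 649 centroid [-22.5  68. ] x range -78.4 37.2 y range 50.1 90.2 yaw -8.3
scene 0.36 225 centroid [-163.6    9.1] x range -188.9 -138.6 y range -8.7 27.5 yaw -5.0
```

View pics/t4.png

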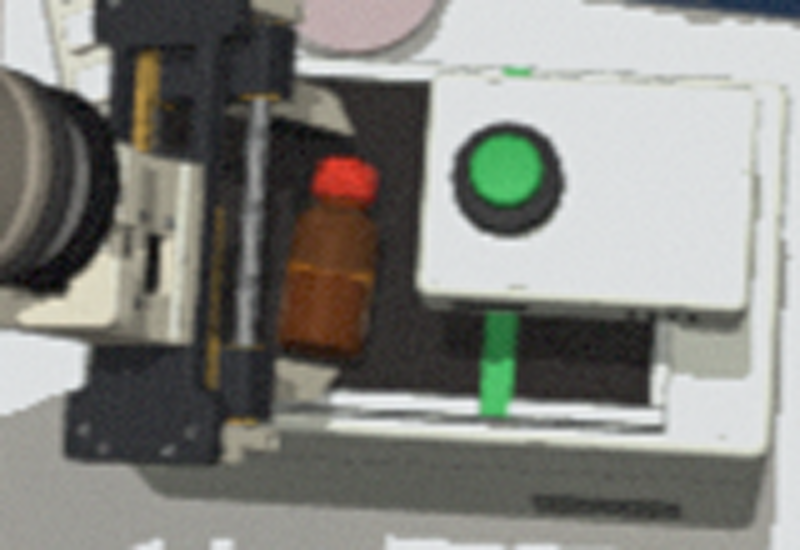

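The bottle is now straddled: near finger at (315,378) behind the foot, far finger at (335,125) clear of the cap. Nudging it along.

Emit:
jog_arm(dp=[[0,0.004,0.0003],[0,0.004,0.0003],[0,0.004,0.0003],[0,0.004,0.0003],[0,0.004,0.0003],[0,0.004,0.0003],[0,0.003,0],[0,0.0015,0],[0,0,0]], twist=[0,0,0,0,0,0,0,0,0])

```text
time: 16.12
tool_pos: [585.8, -0.5, 261.8]
tcp_rot: [3.003, 0.538, 1.425]
contact_force: [-0.2, 0.3, -0.7]
grip_width: 92.1
finger_force: 0.0
```

```bash
python3 rr.py "[[10,73,258],[10,73,300],[0,115,300],[0,115,249]]"; python3 bp.py | tail -3
```

```text
now rel [13.5 71.7] 261.8 yaw rel 0.0
[10, 73, 258] total [0.0028, -0.0039, 0.0022] n 1 [0.0028, -0.0039, 0.0022]
[10, 73, 300] total [-0.0215, 0.005, -0.0357] n 1 [-0.0215, 0.005, -0.0357]
[0, 115, 300] total [0.0354, -0.0099, -0.0227] n 1 [0.0354, -0.0099, -0.0227]
[0, 115, 249] total [0.0261, -0.006, 0.0434] n 1 [0.0261, -0.006, 0.0434]
top 0.97 583 centroid [ 6.2 71.8] x range -33.3 49.5 y range 54.3 91.9 yaw -2.6
top 0.27 229 centroid [-107.6 -204.8] x range -125.1 -89.9 y range -220.5 -188.5 yaw -29.6
scene 0.6 732 centroid [-0.2 67.9] x range -55.9 59.6 y range 49.0 89.7 yaw -8.1
```

Emit:
jog_arm(dp=[[0,-0.004,0],[-0.0215,0.005,-0.0357],[0.0354,-0.0135,-0.0227]], twist=[0,0,0])

```text
time: 16.8
tool_pos: [572.4, 41.2, 306.3]
tcp_rot: [2.996, 0.537, 1.417]
contact_force: [0.5, 0.9, -0.8]
grip_width: 91.9
finger_force: 0.0
```

Emit:
jog_arm(dp=[[0.0131,-0.003,0.0217],[0.0131,-0.003,0.0217],[0,0,0],[0,0,0],[0,0,0]], twist=[0,0,0,0,0], jaw=0.03)

```text
time: 17.42
tool_pos: [571.9, 42.8, 253.1]
tcp_rot: [3.001, 0.537, 1.424]
contact_force: [-0.2, -0.1, -0.7]
grip_width: 46.5
finger_force: 0.0
```

```bash
python3 rr.py "[[0,100,249],[0,40,249],[0,30,249]]"; python3 bp.py | tail -3
```

```text
now rel [ -3.6 113.8] 253.1 yaw rel 0.0
[0, 100, 249] total [-0.0095, 0.0031, 0.011] n 1 [-0.0095, 0.0031, 0.011]
[0, 40, 249] total [-0.0514, -0.0, 0.0309] n 1 [-0.0514, -0.0, 0.0309]
[0, 30, 249] total [-0.0086, -0.0, 0.0052] n 1 [-0.0086, -0.0, 0.0052]
wrist 0.68 2947 centroid [-5.3 62.9] x range -36.3 30.8 y range 21.6 105.7 yaw -89.4
top 0.87 639 centroid [ 3.3 72.7] x range -35.7 49.5 y range 54.1 93.8 yaw -5.0
scene 0.91 756 centroid [ 3.  68.5] x range -52.9 59.6 y range 49.4 88.7 yaw -5.8
```

Emit:
jog_arm(dp=[[-0.0095,0.0031,0.011],[-0.0034,0,0.0021],[-0.0026,0,0.0015],[-0.0026,0,0.0015],[-0.0026,0,0.0016],[-0.0026,0,0.0015],[-0.0026,0,0.0016],[-0.0026,0,0.0015],[-0.0026,0,0.0016],[-0.0026,0,0.0015]], twist=[0,0,0,0,0,0,0,0,0,0], jaw=0.04)

```text
time: 18.98
tool_pos: [571.9, 0.5, 247.8]
tcp_rot: [3.003, 0.538, 1.425]
contact_force: [-0.4, -0.5, 0.2]
grip_width: 39.7
finger_force: 0.0
```

Emit:
jog_arm(dp=[[-0.0026,0,0.0016],[-0.0026,0,0.0015],[-0.0026,0,0.0016],[-0.0026,0,0.0015],[0,0,0],[0,0,0]], twist=[0,0,0,0,0,0])

```text
time: 19.73
tool_pos: [571.0, -11.4, 247.9]
tcp_rot: [3.003, 0.538, 1.425]
contact_force: [0.2, 0.3, 0.0]
grip_width: 40.2
finger_force: 0.0
```

```bash
python3 rr.py "[[0,40,249],[0,30,249]]"; python3 bp.py | tail -3;python3 -c "
from h import *
im=bot.capture('top');cv2.imwrite('pics/t5.png',cv2.resize(im[150:260,200:360],None,fx=5,fy=5,interpolation=cv2.INTER_CUBIC))"
```

```text
now rel [-0.5 59.7] 247.9 yaw rel 0.0
[0, 40, 249] total [-0.0174, 0.0006, 0.0093] n 1 [-0.0174, 0.0006, 0.0093]
[0, 30, 249] total [-0.0086, -0.0, 0.0052] n 1 [-0.0086, -0.0, 0.0052]
wrist 0.76 3192 centroid [-4.5 22.8] x range -36.1 27.3 y range -19.0 63.7 yaw 86.1
top 0.68 247 centroid [-3.2 43.3] x range -36.3 40.3 y range 33.2 52.7 yaw -1.4
scene 0.67 633 centroid [ 7.9 29.9] x range -50.4 56.2 y range 11.5 48.6 yaw -7.7
```

View pics/t5.png

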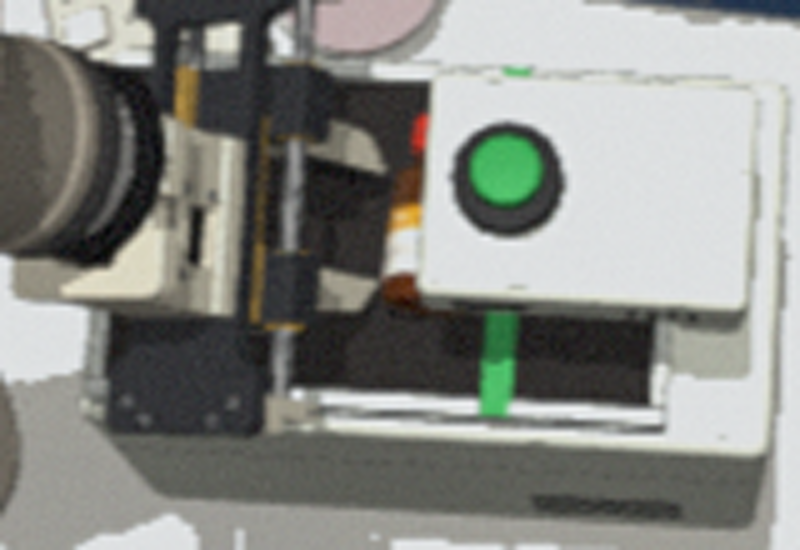

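Emit:
jog_arm(dp=[[-0.0026,0,0.0016],[-0.0034,0,0.002],[-0.0043,0,0.0026],[-0.0043,0,0.0026],[-0.0043,0,0.0026],[-0.0034,0,0.002],[0,0,0],[0,0,0]], twist=[0,0,0,0,0,0,0,0])

```text
time: 21.08
tool_pos: [569.1, -37.3, 247.9]
tcp_rot: [3.003, 0.538, 1.425]
contact_force: [-0.1, -0.2, 0.7]
grip_width: 40.4
finger_force: 0.0
```

```bash
python3 rr.py "[[0,30,249]]"; python3 bp.py | tail -2;python3 -c "
from h import *
im=bot.capture('scene');cv2.imwrite('pics/s6.png',cv2.resize(im[200:310,270:460],None,fx=4,fy=4,interpolation=cv2.INTER_CUBIC))"
```

```text
now rel [-0.5 33.8] 247.9 yaw rel 0.0
[0, 30, 249] total [-0.0037, 0.0006, 0.0011] n 1 [-0.0037, 0.0006, 0.0011]
scene 0.74 591 centroid [13.2  1.8] x range -24.7 55.6 y range -15.9 21.1 yaw -2.7
scene 0.35 26087 centroid [106.8   4.8] x range -192.9 262.8 y range -112.7 163.4 yaw 7.2
```

View pics/s6.png

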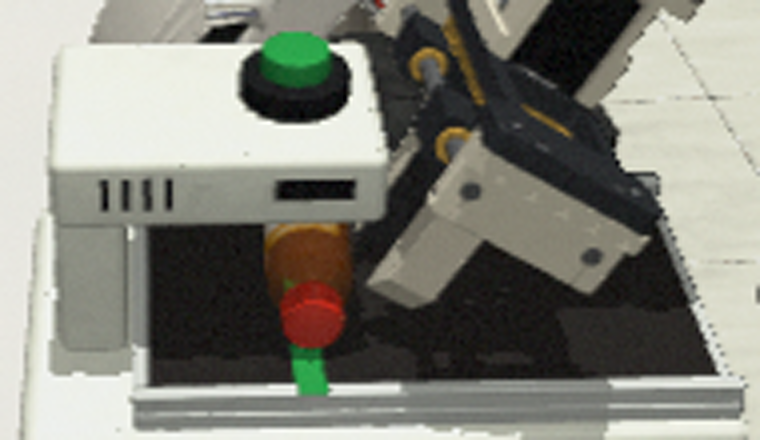

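The scene crop shows the cap face centred at about (313,316), with the line emerging below it at (302,350)–(314,392). The bottle lies nearly on the line, under the head and clear of the fingers.

```bash
python3 - <<'E'
from h import *
c=lambda u,v:(270+(u+.5)/4-.5,200+(v+.5)/4-.5)
for k,uv,z in[("capface",c(314,316),253),("capL",c(282,316),253),("capR",c(345,316),253),("bodyL",c(265,255),253),("bodyR",c(352,262),253),("line1",c(307,360),235),("line2",c(313,385),240),("lineUp",c(290,287),235)]:
    print(k,rd(atz("scene",uv,z)))
p=bot.camera_params("scene");print(-np.array(p["R"]).T@np.array(p["t"]).ravel())
im=cv2.imread("pics/s6.png");hsv=cv2.cvtColor(im,cv2.COLOR_BGR2HSV)
g=cv2.inRange(hsv,(50,120,60),(80,255,255))
for v in range(345,385,8):
    u=np.nonzero(g[v,240:400])[0]+240
    if len(u):print(v,u.min(),u.max(),rd(atz("scene",c(u.mean(),v),235)))
r=cv2.inRange(hsv,(0,150,80),(8,255,255))|cv2.inRange(hsv,(172,150,80),(180,255,255))
ys,xs=np.nonzero(r[240:,:]);print("red",xs.min(),xs.max(),ys.min()+240,ys.max()+240)
E
```

```text
capface [37.2  2.2]
capL [ 36.9 -10.6]
capR [37.5 14.6]
bodyL [ -3.8 -15.1]
bodyR [ 1.9 20.8]
line1 [43.  -0.4]
line2 [64.   0.2]
lineUp [-4.9 -4. ]
[1156.41984269 -173.49901786  703.20637999]
345 291 294 [33.4 -5.6]
353 291 321 [38.6 -0.4]
361 292 324 [43.6 -0. ]
369 292 324 [48.5 -0.4]
377 293 326 [53.4 -0.2]
red 280 345 279 346
```

```bash
python3 rr.py "[[0,110,260],[0,110,420],[5,-12,420],[5,-12,364],[5,-12,354]]"
```

```text
now rel [-0.5 33.8] 247.9 yaw rel 0.0
[0, 110, 260] total [0.0591, 0.002, -0.0496] n 2 [0.0296, 0.001, -0.0248]
[0, 110, 420] total [-0.082, 0.0189, -0.1361] n 3 [-0.0273, 0.0063, -0.0454]
[5, -12, 420] total [-0.1042, 0.0049, 0.0634] n 3 [-0.0347, 0.0016, 0.0211]
[5, -12, 364] total [0.0287, -0.0066, 0.0476] n 1 [0.0287, -0.0066, 0.0476]
[5, -12, 354] total [0.0051, -0.0012, 0.0085] n 1 [0.0051, -0.0012, 0.0085]
```

Emit:
jog_arm(dp=[[0.0148,0.0005,-0.0124],[0.0443,0.0015,-0.0372],[-0.0273,0.0063,-0.0454],[-0.0273,0.0063,-0.0454],[-0.0273,0.0063,-0.0454],[-0.0347,0.0016,0.0211],[-0.0347,0.0016,0.0211],[-0.0347,0.0016,0.0211],[0,0,0]], twist=[0,0,0,0,0,0,0,0,0])

```text
time: 22.55
tool_pos: [570.6, -84.3, 420.6]
tcp_rot: [3.003, 0.538, 1.422]
contact_force: [-0.3, 0.8, -0.3]
grip_width: 39.9
finger_force: 0.0
```

Emit:
jog_arm(dp=[[0.0143,-0.0033,0.0238],[0.0143,-0.0033,0.0238],[0,0,0],[0,0,0],[0,0,0]], twist=[0,0,0,0,0], jaw=0.0)

```text
time: 23.18
tool_pos: [571.5, -82.7, 365.7]
tcp_rot: [3.0, 0.537, 1.424]
contact_force: [0.4, 0.6, -1.2]
grip_width: 0.5
finger_force: 0.0
```

```bash
python3 rr.py "[[5,-12,360],[5,-12,350]]"; python3 -c "
from h import *
im=bot.capture('scene');cv2.imwrite('pics/s7.png',cv2.resize(im[170:310,270:460],None,fx=4,fy=4,interpolation=cv2.INTER_CUBIC))
im=bot.capture('top');cv2.imwrite('pics/t7.png',im)
print(bot.masks_of('scene','bottle')[0]['bbox'])"
```

```text
now rel [  5.4 -11.4] 365.7 yaw rel 0.1
[5, -12, 360] total [0.0023, -0.0011, 0.0051] n 1 [0.0023, -0.0011, 0.0051]
[5, -12, 350] total [0.0051, -0.0012, 0.0085] n 1 [0.0051, -0.0012, 0.0085]
[347.8, 270.9, 22.0, 29.4]
```

View pics/s7.png

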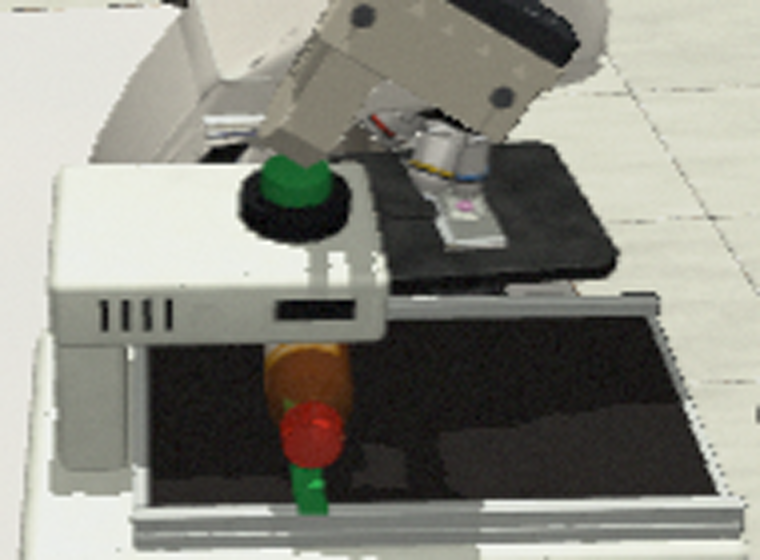

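The bottle hasn't moved, with its cap on the line at (312,434), and the closed fingertip is just above the button at (305,165). Pressing gently now.

Emit:
jog_arm(dp=[[0.0026,-0.0006,0.0042],[0.0015,-0.0004,0.0026],[0.0015,-0.0004,0.0026],[0,0,0]], twist=[0,0,0,0])

```text
time: 23.82
tool_pos: [571.2, -83.3, 353.9]
tcp_rot: [3.001, 0.538, 1.424]
contact_force: [0.5, 1.1, 4.0]
grip_width: 0.4
finger_force: 2.3
```

Emit:
jog_arm(dp=[[0.001,-0.0002,0.0017],[0.001,-0.0002,0.0017],[0,0,0]], twist=[0,0,0])

```text
time: 24.2
tool_pos: [571.4, -83.4, 353.1]
tcp_rot: [2.996, 0.539, 1.421]
contact_force: [-2.3, 4.2, 16.8]
grip_width: 0.7
finger_force: 8.4
```

The button is fully down, at 17 N on its stop. Retreating clear.

Emit:
jog_arm(dp=[[-0.0103,0.0024,-0.017],[-0.02,0.0045,-0.034],[0.0296,0.001,-0.045],[0.0296,0.001,-0.045],[0,0,0],[0,0,0]], twist=[0,0,0,0,0,0])

```text
time: 24.95
tool_pos: [574.5, 13.9, 454.4]
tcp_rot: [3.005, 0.539, 1.426]
contact_force: [-0.5, -0.6, -0.6]
grip_width: 0.3
finger_force: 0.0
```

```bash
python3 - <<'E'
from h import *
im=bot.capture('scene')
print([(round(d["confidence"],2),np.round(d["bbox"],1)) for d in bot.masks_of('scene','bottle')[:1]])
a=cv2.imread("pics/s7.png");b=cv2.resize(im[170:310,270:460],None,fx=4,fy=4,interpolation=cv2.INTER_CUBIC)
for x in(a,b):
    h=cv2.cvtColor(x,cv2.COLOR_BGR2HSV);r=cv2.inRange(h,(0,150,80),(8,255,255))|cv2.inRange(h,(172,150,80),(180,255,255))
    v,u=np.nonzero(r[380:480,260:370]);print(u.mean()+260,v.mean()+380,len(u))
for l in("blue_bottle","pink_bottle"):print(l,[np.round(d["bbox"],1) for d in bot.find_in("scene",l)[:1]])
o=bot.get_obs();print(o["time"],o["tool_pos"],o["contact_force"])
E
```

```text
[(0.73, array([347.9, 272.1,  21.8,  29.9]))]
311.9049151550614 433.6214160327677 3418
312.02403282532237 433.65679953106684 3412
blue_bottle [array([256.6, 295.8,  17.4,  30.8])]
pink_bottle [array([229.9, 330.8,  16.2,  34.8])]
25.15 [574.31196745  13.06456248 454.85785594] [ 0.05919647 -0.88004115  0.54541979]
```

```bash
python3 -c "
from plant import bot
print(bot.close_job())"
```

```text
the job is handed in; nothing more can be done
None
```

The bottle lies still, about 2–3 mm short of the green line's centre by my camera estimate and square to it within about 2°; I then pressed the green button to its stop, left the other two bottles untouched and handed the job in at about 25 s. Part-way along I slid the bottle about 20 mm sideways by nudging its foot with the open jaw (never gripped or lifted).

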